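Park the spare cart wheel

TASK

Roll the spare beach-cart wheel slowly along its wooden parking channel, standing on its tread, and press it gently past the little spring flap until the flap stands up again behind it and the wheel sits trapped between flap and sprung buffer; then let go and leave it standing there. Keep it rolling on the board all the way: do not lift it over the flap, let it lean over or run off on its own, and do not ram it so that the sprung buffer is driven hard against its end. Leave the car key, the lighter and the bottle stopper beside the channel where they are.

Things in the scene. Friction and masses are not known exactly. Their poses are not given: they have to be found in the camera images.
- channel: Parking channel: a fixed pale board 500 mm long (its x), 110 wide (y), 12 thick, lying on the shelf; origin at the centre of its underside. The wheel rolls in +x on the board's top, along y = 0: first on bare board, then from x = -30 mm to the far end between two white rails 12 mm high and 34 mm apart. A steel fitting with flap and buffer is clamped in it near the far end.
- lane_mouth (a point): Point on the board's top, on the channel's centre line at x = -70 mm, where the flared mouth of the guide rails begins; the flare narrows to the rails' 34 mm at x = -30 mm.
- park_mid (a point): Middle, on the board's top, of the range where the wheel may come to be parked: the fitting's place along the channel differs each time and is not reported, and the axle of the parked wheel is anywhere within 22 mm before or beyond this point (channel x = 90 to 134 mm). Find it by feel or sight.
- tyre: The wheel's tyre with its hub, turning freely on the axle; origin at the wheel's centre. It meets the buffer (black rubber pad on a 74 mm high steel post) 6 mm before it is parked; the buffer gives 0.6 N per mm for 12 mm, then has a hard end. Pushing takes about 2 N at the flap, then 4 to 5 N when the wheel is parked and 7 to 9 N at the hard end. Anything over 20 N on the tyre, its weight included, is ramming.
- wheel_center (a point): Wheel's centre, on its axle, 50 mm above the board. Black tyre of 100 mm diameter, 28 mm wide with white hub faces, about 0.6 kg, running freely on a steel axle 12 mm thick and 60 mm long that sticks out 15 mm on each side; y lies along the axle, x and z turn with the axle. It starts standing free on the bare board, roughly in line.
- flap (a joint): Spring flap, a steel plate 24 mm wide, 16 long, hinged across the channel floor: 0 = up (63 degrees from level, edge 14 mm high, leaning to the channel's +x), 1.1 rad = folded flat towards +x. The wheel rolling in +x folds it with about 2 N; it springs up behind the wheel once its edge is 35 mm behind the axle, and does not fold the other way.
- car_key: Bystander: turquoise plastic car key, about 80 mm long and 11 mm thick, lying beside the channel; origin under its middle.
- lighter: Bystander: steel flip-top lighter case 38 x 13 mm, 56 mm high, standing beside the channel.
- stopper: Bystander: green glass bottle stopper 40 mm wide, 52 mm high, standing beside the channel.
Not all that is in view belongs to the job. Leave any yellow look-alike of the part that bears tyre alone.

How it is judged:
By the outcome, as a careful person would: the job done as asked, in the order asked, and still so for the second after the job is handed in, with the robot touching nothing.
It also fails if it takes over 70 s, if anything falls off the work surface, if the arm or the gripper's body presses on something with over 40 N, if the wrist force passes 120 N, or if a joint passes its speed limit or range.

ROBOT

A 6-joint arm with a two-finger parallel gripper is mounted at the origin on the work surface. World frame = base frame: x ahead of the robot, y to its left, z up, the work surface at z = 0. Lengths are in m, angles in rad, forces in N, time in s.
With the tool pointing down it reaches from about 0.3 to 0.775 m from the base axis. Payload 14.6 kg.
Tool frame: the origin (TCP) lies on the centre line of the jaws, within the pads' length; the fingertips stand 25 mm ahead of it and the grasp point (between the pads) lies 6 mm ahead of it (ctrl.tip_reach is the distance from the TCP to the fingertips, in m); z points along the fingers, y is the line along which they close (so a half turn about z gives the same grasp; the last joint's range is limited). The gripper opens to 94 mm and grips with 3 to 60 N. Pads are 16 mm wide; open, the fingers measure 119 mm over their backs; the gripper's body (75 mm by 177 mm) begins 78 mm behind the grasp point.
Start: joints at [-0.067, 0.3, 1.521, -0, 1.321, -0.067], TCP at [0.55, -0, 0.23] pointing down, gripper open.
Joint ranges: [-3.03, 3.03], [-0.79, 2.21], [0.23, 2.52], [-1.04, 4.18], [0, 3.07], [-2.55, 2.55]. Speed limits (rad/s): [2.22, 2.22, 2.57, 3.14, 3.14, 3.14].

INTERFACE

Orientations are given as [roll, pitch, yaw] about the fixed x, y, z axes, in that order (R = Rz(yaw) Ry(pitch) Rx(roll)).
In Python, from station import ctrl gives the robot as it stands. The module is installed in compiled form; this text tells all that it offers.
- The arm moves only by the tool apply_moves, never from a script. Its argument "deltas" is a list of rows, each a list of 7 numbers: the closure in counts, from 0 (fully open) to 255 (shut), then the shift along the world's x, y, z in cm, then the turn, a rotation vector about the world's x, y, z in rad. In form: [[jaw, tx, ty, tz, ax, ay, az], ...]. A call has 1 to 10 rows; each row shifts and turns the commanded pose from where the row before left it; what a row does not reach is not made up. A row lasts 1/10 s, in which the tool goes at most 50 mm and 8.59 degrees, less where a joint would pass 70% of its speed; a pose out of reach is approached as far as the arm can. A call with a gripper value outside its range is refused whole. The fingers move at their own pace and stop on an object; "grip_force" is the grip in N (left out, the last holds). Time passes only in rows, so rows that do not move let the fingers close. It gives the time, the measured TCP pose, the force, the opening and the grip force at its end, in the units of the state.
- ctrl.get_obs(): the state, without advancing time (a new reading comes with each control period).
- ctrl.camera(name): name is "scene" or "side" or "wrist"; returns a dict with "img" (384x512x3 uint8, red, green, blue), "K" (3x3 intrinsics, pixels), "pose" (4x4, takes a point from camera to world coordinates); the wrist camera has in their place "hand_eye" (4x4, takes a point from camera to tool coordinates, whose origin is the TCP and whose axes are the flange's). Camera axes: x right, y up, looking along -z (the intrinsics and any distortion apply to the point x, -y, -z); pixel columns grow to the right and rows downward; lengths in m; the calibration is good to about 2 mm. A picture is of the moment at which its call begins: read the wrist's pose just before it. There is no depth.
- ctrl.hand_in(): hands the job in; it is judged then, once.
The state is a dict: "time_s": time; "qpos": joint angles; "joint_vel": joint speeds; "tau": joint torques, N m; "ee_pos": TCP position; "eef_rot": TCP orientation; "force": force on the tool from outside, world axes, zero at the start; "moment": the same for the moment, N m; "grip_width": finger opening in m; "grip_force": force on a finger pad.
Only numpy, scipy, OpenCV 4.12 (cv2) and the standard library are available. Lean on these libraries where they do the work, as an engineer would, in place of code of your own. Each camera call takes 0.05 s, during which the arm holds its last target. There are 200 camera calls.

## Working session

There is one attempt and no reset: what is moved stays moved. The work goes in short steps, Python scripts to look and compute and a tool call to move; the robot and the scene stay as the last step left them, time stands still between calls to the robot, and variables do not carry over. Pictures are saved under pics/ and viewed, at most 10 in all, crops included, and the job is handed in when it is done.

Besides the shell and the picture viewer there is one more tool, called after "Call:" as a command line: name --pt "numbers of a row" for each row, then --argument value for the rest. apply_moves: Moves the arm, as the interface text tells. Its arguments: {"type":"object","properties":{"deltas":{"type":"array"},"grip_force":{"type":"number"}},"required":["deltas"]}

```bash
mkdir -p pics; cat > h.py <<'E'
import numpy as np, cv2
from station import ctrl
def snap(n,f):
    c=ctrl.camera(n); cv2.imwrite('pics/'+f,c['img'][:,:,::-1]); np.savez('pics/'+f+'.npz',**{k:v for k,v in c.items()}); return c
def ray(c,u,v):
    K=c['K'];T=c['pose'];d=np.linalg.inv(K)@[u,v,1];d=T[:3,:3]@(d*[1,-1,-1]);return T[:3,3],d
def hit(c,u,v,z):
    o,d=ray(c,u,v);return o+d*(z-o[2])/d[2]
def proj(c,p):
    T=c['pose'];q=T[:3,:3].T@(np.array(p)-T[:3,3]);q=q*[1,-1,-1];q=c['K']@q;return q[:2]/q[2]
E
python3 - <<'E'
from h import *
o=ctrl.get_obs();print(o)
a=snap('scene','a.png');b=snap('side','b.png')
for c in(a,b):print({k:v for k,v in c.items() if k!='img'})
i=np.hstack([a['img'],b['img']])[:,:,::-1]
E
```

```text
{'time_s': 0.0, 'qpos': array([-6.65934477e-02,  3.00490709e-01,  1.52160931e+00, -2.30588616e-05,
        1.32069953e+00, -6.66418402e-02]), 'joint_vel': array([-0.00030269, -0.00062914, -0.0011538 ,  0.00076007, -0.00022012,
       -0.00094943]), 'tau': array([-1.53750298e-03, -5.31805658e+01, -3.52735734e+01,  7.07558286e-02,
        2.43994006e-02, -4.79655944e-05]), 'ee_pos': array([5.49754501e-01, 1.15431478e-05, 2.29863616e-01]), 'eef_rot': array([-3.14038695e+00, -5.80854879e-05,  1.57085040e+00]), 'force': array([-0.27474237,  0.06516615, -0.58599032]), 'moment': array([-0.0339109 ,  0.03432536, -0.02110023]), 'grip_force': 0.0, 'grip_width': 0.09397404477483204}
{'K': array([[413.81833584,   0.        , 254.13808454],
       [  0.        , 413.81833584, 188.77844051],
       [  0.        ,   0.        ,   1.        ]]), 'pose': array([[-0.02614076, -0.661426  ,  0.74955474,  1.08743235],
       [ 0.99957604, -0.02691207,  0.01111238,  0.00898697],
       [ 0.01282205,  0.74952744,  0.66184909,  0.5362207 ],
       [ 0.        ,  0.        ,  0.        ,  1.        ]])}
{'K': array([[364.86266267,   0.        , 258.26699965],
       [  0.        , 364.86266267, 193.39849435],
       [  0.        ,   0.        ,   1.        ]]), 'pose': array([[ 0.89628172,  0.33186225, -0.29418792,  0.35186455],
       [-0.4431983 ,  0.64640331, -0.62107812, -0.41109898],
       [-0.01594834,  0.68704455,  0.72644025,  0.57390979],
       [ 0.        ,  0.        ,  0.        ,  1.        ]])}
```

View pics/a.png

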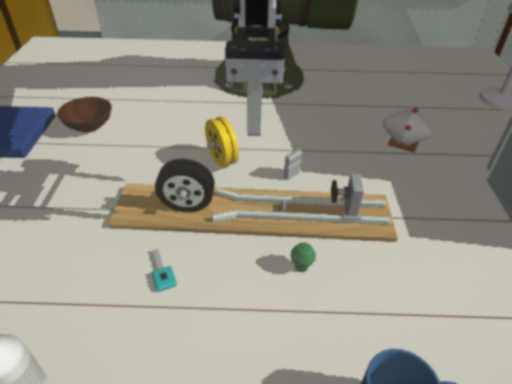

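View pics/b.png

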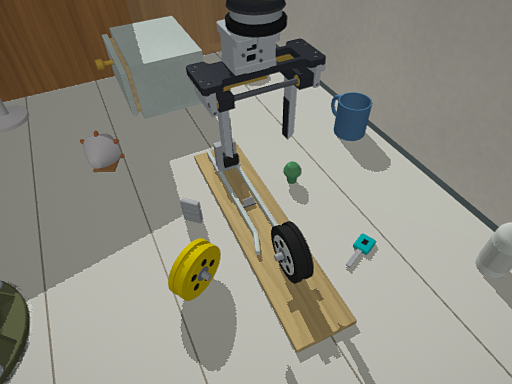

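Candidates for the wheel are the black-tyred one (scene 185,187; side 292,252) and the yellow look-alike (scene 222,143; side 195,270). I choose the black one, which stands on the board.

```bash
python3 - <<'E'
from h import *
L=lambda f:dict(np.load('pics/'+f+'.npz'))
a=L('a.png');b=L('b.png');A=cv2.imread('pics/a.png');B=cv2.imread('pics/b.png')
for p in[(122,185),(110,231),(396,238),(389,192)]:print('corner',hit(a,*p,.012).round(4))
for p in[(208,152),(195,150),(355,322),(299,347)]:print('side corner',hit(b,*p,.012).round(4))
print('lighter',hit(a,291,178,0).round(3),'stopper',hit(a,303,268,0).round(3))
x=cv2.resize(A[140:270,100:410],None,fx=2.5,fy=2.5,interpolation=3)
y=cv2.resize(B[210:330,240:360],None,fx=2.2,fy=2.2,interpolation=3)
o=np.zeros((600,800,3),np.uint8);o[:325,:775]=x;o[330:594,:264]=y
z=cv2.resize(B[130:250,170:290],None,fx=2.2,fy=2.2,interpolation=3);o[330:594,280:544]=z
cv2.imwrite('pics/c.png',o)
E
```

```text
corner [ 0.4931 -0.2539  0.012 ]
corner [ 0.6125 -0.2426  0.012 ]
corner [0.6101 0.244  0.012 ]
corner [0.4926 0.2577 0.012 ]
side corner [0.533  0.2457 0.012 ]
side corner [0.5079 0.2671 0.012 ]
side corner [ 0.5915 -0.2518  0.012 ]
side corner [ 0.4924 -0.2457  0.012 ]
lighter [0.444 0.074 0.   ] stopper [0.67  0.084 0.   ]
```

View pics/c.png

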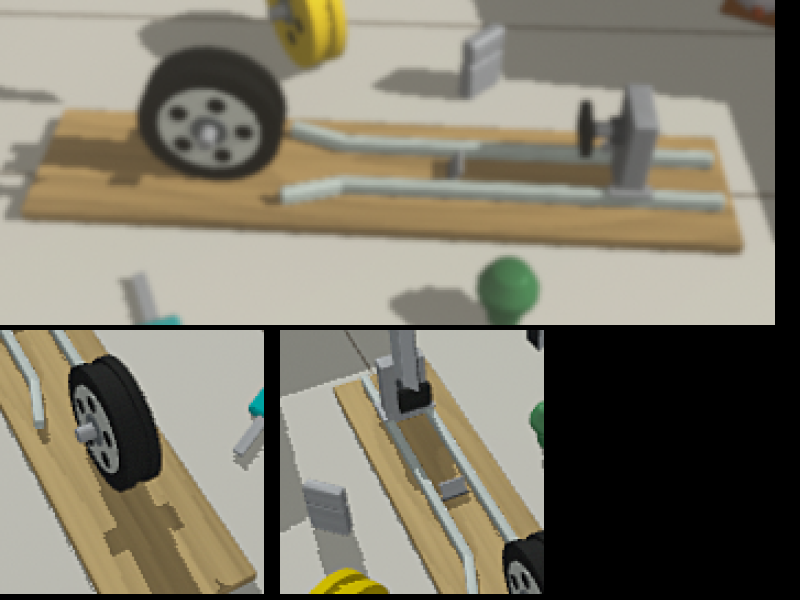

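The crop confirms the black tyre with a white hub on the board. The near axle tip is at scene (183,193), the far tip at side (279,256), the flap at scene (282,204) and the buffer pad at scene (332,192).

```bash
python3 - <<'E'
from h import *
L=lambda f:dict(np.load('pics/'+f+'.npz'))
a=L('a.png');b=L('b.png')
s=lambda u,v:(100+u/2.5,140+v/2.5)
r=[hit(a,*s(*p),.024) for p in[(345,146),(712,160),(345,181),(722,201)]]
for q in r:print('rail',q.round(4))
ctr=[(r[0]+r[2])/2,(r[1]+r[3])/2];d=ctr[1]-ctr[0];print('centre',ctr,'yaw dev(dx/dy)',d[0]/d[1])
t1=hit(a,*s(208,132),.062);t2=hit(b,240+87/2.2,210+102/2.2,.062);print('tips',t1,t2,'mid',(t1+t2)/2)
print('flap top',hit(a,*s(457,152),.026),'pad',hit(a,*s(579,130),.062),'flap side',hit(b,170+175/2.2,130+160/2.2,.026))
for u,v in[(470,30),(500,60),(465,92),(497,82)]:print('lighter',hit(a,*s(u,v),.056 if v<70 else 0))
E
```

```text
rail [ 0.535  -0.0283  0.024 ]
rail [0.5393 0.2373 0.024 ]
rail [ 0.5711 -0.0263  0.024 ]
rail [0.5805 0.2355 0.024 ]
centre [array([ 0.55304942, -0.02728703,  0.024     ]), array([0.55989666, 0.23641952, 0.024     ])] yaw dev(dx/dy) 0.025965378507656654
tips [ 0.56566136 -0.11971805  0.062     ] [ 0.52686402 -0.11840453  0.062     ] mid [ 0.54626269 -0.11906129  0.062     ]
flap top [0.54028242 0.05300563 0.026     ] pad [0.5533251  0.13458825 0.062     ] flap side [0.54658731 0.04214535 0.026     ]
lighter [0.43240309 0.06417823 0.056     ]
lighter [0.46950853 0.08548502 0.056     ]
lighter [0.44085165 0.06357743 0.        ]
lighter [0.42691276 0.09026955 0.        ]
```

Call:
apply_moves --pt "0 0 -3 0 0 0 0" --pt "0 0 -3 0 0 0 0" --pt "0 0 -3 0 0 0 0" --pt "0 0 -3 0 0 0 0" --pt "0 0 0 0 0 0 0" --pt "0 0 0 0 0 0 0"

```text
time_s: 0.7
ee_pos: [0.5498, -0.1201, 0.2301]
eef_rot: [-3.141, -0.0, 1.57]
force: [-0.0, -0.2, -0.4]
grip_width: 0.0939
grip_force: 0.0
```

```bash
cat >> h.py <<'E'
from scipy.spatial.transform import Rotation as Rn
def wrist(f):
    o=ctrl.get_obs();c=ctrl.camera('wrist');T=np.eye(4);T[:3,:3]=Rn.from_euler('xyz',o['eef_rot']).as_matrix();T[:3,3]=o['ee_pos']
    c['pose']=T@c['hand_eye'];cv2.imwrite('pics/'+f,c['img'][:,:,::-1]);np.savez('pics/'+f+'.npz',**c);return c
E
python3 - <<'E'
from h import *
c=wrist('w1.png');print(c['pose'].round(3),c['K'].round(1),list(c))
E
```

```text
[[ 1.     0.002  0.002  0.549]
 [-0.002  0.96   0.281 -0.039]
 [-0.001 -0.281  0.96   0.385]
 [ 0.     0.     0.     1.   ]] [[330.1   0.  254.4]
 [  0.  330.1 192.9]
 [  0.    0.    1. ]] ['img', 'K', 'hand_eye', 'pose']
```

View pics/w1.png

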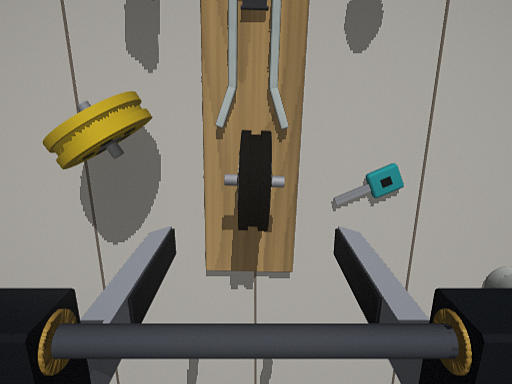

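The wrist view shows the axle tips at (225,180) and (285,182), straight rails at (234,0–88) and (274,0–88), the flap at (254,6), and the board end at row 271.

```bash
python3 - <<'E'
from h import *
L=lambda f:dict(np.load('pics/'+f+'.npz'))
c=L('w1.png');a=L('a.png');b=L('b.png')
for z in(.062,.072):print('tips',z,hit(c,225,180.,z).round(4),hit(c,285,182,z).round(4))
for p in[(234,3),(234,86),(274,3),(273.5,86),(219,127),(284,129)]:print('rail',p,hit(c,*p,.024).round(4))
for p in[(206,271),(293,271),(202,60),(305,60)]:print('board',p,hit(c,*p,.012).round(4))
print('flap',hit(c,254,9,.026).round(4),hit(c,254,9,.014).round(4))
# triangulate: unknown centre,yaw
from scipy.optimize import least_squares
def f(p):
    e=.03*np.array([np.cos(p[3]),np.sin(p[3]),0]);m=p[:3]
    return np.r_[proj(c,m-e)-[225,180],proj(c,m+e)-[285,182],proj(a,m+e)-[183.2,192.8],proj(b,m-e)-[279.5,256.4]]
s=least_squares(f,[.55,-.12,.062,0]);print(s.x.round(4),s.fun.round(1))
E
```

```text
tips 0.062 [ 0.5189 -0.1193  0.062 ] [ 0.5794 -0.1215  0.062 ]
tips 0.072 [ 0.5198 -0.1168  0.072 ] [ 0.5784 -0.119   0.072 ]
rail (234, 3) [0.529  0.0489 0.024 ]
rail (234, 86) [ 0.5275 -0.0281  0.024 ]
rail (274, 3) [0.568  0.0488 0.024 ]
rail (273.5, 86) [ 0.5685 -0.0282  0.024 ]
rail (219, 127) [ 0.5105 -0.0701  0.024 ]
rail (284, 129) [ 0.5805 -0.0724  0.024 ]
board (206, 271) [ 0.487  -0.2503  0.012 ]
board (293, 271) [ 0.597  -0.2505  0.012 ]
board (202, 60) [ 0.4935 -0.0017  0.012 ]
board (305, 60) [ 0.602  -0.0019  0.012 ]
flap [0.5484 0.0431 0.026 ] [0.5484 0.0459 0.014 ]
[ 0.5495 -0.1187  0.0707  0.0024] [-0.1  1.6  1.  -0.7 -1.2  1.7 -3.6 -1.1]
```

Call:
apply_moves --pt "0 -0.07 0 -3 0 0 -0.025" --pt "0 0 0 -3 0 0 0" --pt "0 0 0 -3 0 0 0" --pt "0 0 0 -3 0 0 0" --pt "0 0 0 -2.2 0 0 0" --pt "0 0 0 -1 0 0 0" --pt "0 0 0 -1 0 0 0" --pt "80 0 0 0 0 0 0" --pt "80 0 0 0 0 0 0" --pt "80 0 0 0 0 0 0" --grip_force 8

```text
time_s: 1.75
ee_pos: [0.5498, -0.1201, 0.0695]
eef_rot: [3.14, 0.0, 1.546]
force: [0.3, -0.1, 0.3]
grip_width: 0.0734
grip_force: 0.0
```

```bash
python3 - <<'E'
from h import *
w=wrist('w2.png');b=snap('side','b2.png')
o=np.zeros((384,800,3),np.uint8);o[:,:512]=w['img'][:,:,::-1];o[:288,512:]=cv2.resize(b['img'][190:310,230:350,::-1],(288,288),interpolation=3)
cv2.imwrite('pics/d.png',o);print(ctrl.get_obs())
E
```

```text
{'time_s': 1.85, 'qpos': array([-2.80260165e-01,  5.09685898e-01,  1.63312362e+00, -7.38366148e-06,
        9.97592618e-01, -2.55201412e-01]), 'joint_vel': array([-0.00162591,  0.00488447,  0.00273483, -0.00033754, -0.00202744,
       -0.00087283]), 'tau': array([ 5.18925581e-02, -5.89701033e+01, -2.95197755e+01,  5.85537544e-02,
        3.93265241e-02,  1.82490206e-03]), 'ee_pos': array([ 0.54960456, -0.12011159,  0.06921585]), 'eef_rot': array([3.14044226e+00, 3.06541517e-04, 1.54574140e+00]), 'force': array([ 0.12729839,  0.23149344, -0.43540373]), 'moment': array([ 0.00047532, -0.02073236,  0.00041486]), 'grip_force': 0.0, 'grip_width': 0.06632824087435286}
```

View pics/d.png

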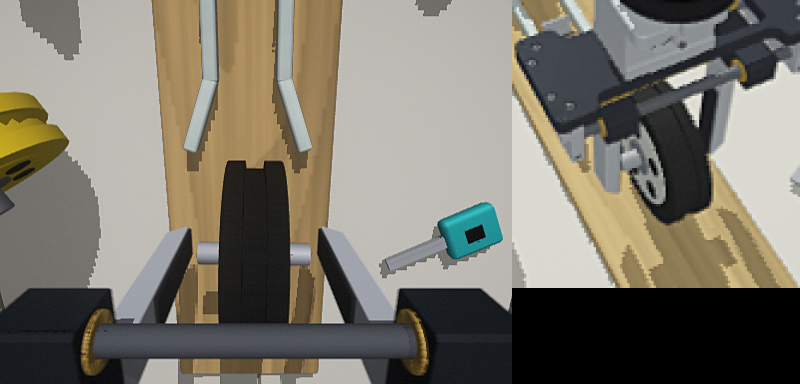

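```bash
python3 - <<'E'
from h import *
c=dict(np.load('pics/w2.png.npz'))
print(hit(c,197.5,253,.062),hit(c,310,254,.062))
for dy in(-.008,0,.008):print(proj(c,[.516,-.1201+dy,.062]),proj(c,[.516,-.1201+dy,.0442]))
E
```

```text
[ 0.51792755 -0.11899893  0.062     ] [ 0.57874963 -0.12121399  0.062     ]
[195.22646902 268.15503491] [200.29367178 253.32119397]
[194.0973491  254.93219119] [199.32125387 241.0812517 ]
[192.93944253 241.3722342 ] [198.32623191 228.55678952]
```

Call:
apply_moves --pt "85 -0.1 0 0 0 0 0" --pt "90 0 0 0 0 0 0" --pt "95 0 0 0 0 0 0" --pt "110 0 0 0 0 0 0" --pt "110 0 0 0 0 0 0" --pt "110 0 0 0 0 0 0" --grip_force 8

```text
time_s: 2.45
ee_pos: [0.5487, -0.1201, 0.0688]
eef_rot: [3.14, 0.0, 1.546]
force: [3.2, -0.7, 4.2]
grip_width: 0.0595
grip_force: 8.0
```

Call:
apply_moves --pt "110 -0.02 0.3 0.03 0 0 0" --pt "110 -0.02 0.5 0 0 0 0" --pt "110 -0.02 0.5 0 0 0 0" --pt "110 -0.02 0.5 0 0 0 0" --pt "110 -0.02 0.5 0 0 0 0" --pt "110 -0.02 0.5 0 0 0 0" --pt "110 -0.02 0.5 0 0 0 0" --pt "110 0 0.5 0 0 0 0" --pt "110 0 0.3 0 0 0 0" --pt "110 0 0 0 0 0 0"

```text
time_s: 3.45
ee_pos: [0.547, -0.0784, 0.0688]
eef_rot: [3.141, -0.0, 1.546]
force: [4.0, -0.0, 3.8]
grip_width: 0.0598
grip_force: 8.0
```

Call:
apply_moves --pt "110 0.01 0.3 0.04 0 0 0" --pt "110 0.01 0.5 0 0 0 0" --pt "110 0.01 0.5 0 0 0 0" --pt "110 0.01 0.5 0 0 0 0" --pt "110 0.01 0.5 0 0 0 0" --pt "110 0.01 0.5 0 0 0 0" --pt "110 0.01 0.5 0 0 0 0" --pt "110 0.01 0.5 0 0 0 0" --pt "110 0.01 0.3 0 0 0 0" --pt "110 0 0 0 0 0 0"

```text
time_s: 4.45
ee_pos: [0.5476, -0.0376, 0.0689]
eef_rot: [-3.141, -0.0, 1.546]
force: [2.3, -0.3, -2.9]
grip_width: 0.0599
grip_force: 8.0
```

```bash
python3 - <<'E'
from h import *
w=wrist('w3.png');b=snap('side','b3.png')
o=np.zeros((384,800,3),np.uint8);o[:,:512]=w['img'][:,:,::-1];o[:288,512:]=cv2.resize(b['img'][150:270,190:310,::-1],(288,288),interpolation=3)
cv2.imwrite('pics/e.png',o)
for y in(-.045,-.03,0,.04,.08):
  print(y,[proj(w,[.548+.0235*y+s,y,.024]).round(0) for s in(-.017,.017)])
E
```

```text
-0.045 [array([230., 238.]), array([281., 237.])]
-0.03 [array([229., 217.]), array([282., 215.])]
0 [array([228., 171.]), array([283., 170.])]
0.04 [array([226., 104.]), array([284., 103.])]
0.08 [array([224.,  29.]), array([286.,  27.])]
```

View pics/e.png

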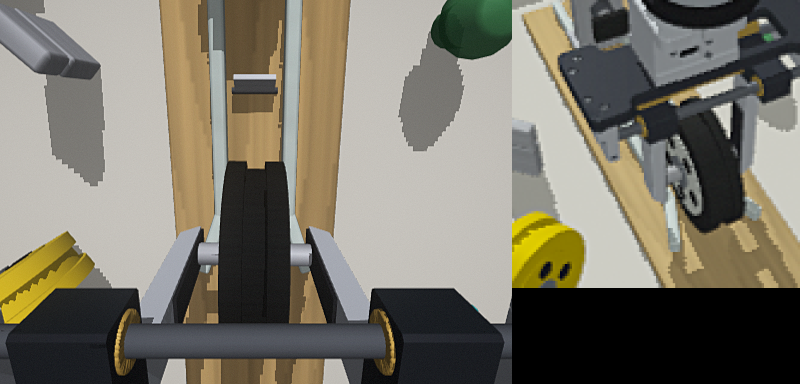

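Call:
apply_moves --pt "110 0.01 0.3 -0.03 0 0 0" --pt "110 0.01 0.5 0 0 0 0" --pt "110 0.01 0.5 0 0 0 0" --pt "110 0.01 0.5 0 0 0 0" --pt "110 0.01 0.5 0 0 0 0" --pt "110 0.01 0.5 0 0 0 0" --pt "110 0.01 0.5 0 0 0 0" --pt "110 0.01 0.5 0 0 0 0" --pt "110 0.01 0.3 0 0 0 0" --pt "110 0 0 0 0 0 0"

```text
time_s: 5.55
ee_pos: [0.5488, 0.0034, 0.0689]
eef_rot: [3.141, -0.0, 1.546]
force: [2.9, 0.2, -1.9]
grip_width: 0.0596
grip_force: 8.0
```

Call:
apply_moves --pt "110 0.01 0.3 0 0 0 0" --pt "110 0.01 0.4 0 0 0 0" --pt "110 0.01 0.4 0 0 0 0" --pt "110 0.01 0.4 0 0 0 0" --pt "110 0.01 0.4 0 0 0 0" --pt "110 0.01 0.4 0 0 0 0"

```text
time_s: 6.15
ee_pos: [0.5494, 0.0264, 0.0689]
eef_rot: [3.141, -0.0, 1.546]
force: [3.1, 0.3, -0.6]
grip_width: 0.0598
grip_force: 8.0
```

Call:
apply_moves --pt "110 0.01 0.3 0 0 0 0" --pt "110 0.01 0.3 0 0 0 0" --pt "110 0.01 0.3 0 0 0 0" --pt "110 0 0.3 0 0 0 0"

```text
time_s: 6.55
ee_pos: [0.5497, 0.0381, 0.0691]
eef_rot: [3.141, 0.0, 1.546]
force: [2.0, -2.5, 5.0]
grip_width: 0.0599
grip_force: 8.0
```

Call:
apply_moves --pt "110 0.01 0.3 0 0 0 0" --pt "110 0.01 0.3 0 0 0 0" --pt "110 0.01 0.3 0 0 0 0" --pt "110 0 0.3 0 0 0 0" --pt "110 0.01 0.3 0 0 0 0"

```text
time_s: 7.05
ee_pos: [0.5505, 0.0533, 0.0698]
eef_rot: [3.14, -0.0, 1.546]
force: [1.9, 0.2, 9.3]
grip_width: 0.06
grip_force: 8.0
```

Call:
apply_moves --pt "110 0.01 0.3 0 0 0 0" --pt "110 0.01 0.3 0 0 0 0" --pt "110 0.01 0.3 0 0 0 0" --pt "110 0 0.3 0 0 0 0" --pt "110 0.01 0.3 0 0 0 0"

```text
time_s: 7.55
ee_pos: [0.5506, 0.0683, 0.069]
eef_rot: [3.141, -0.0, 1.546]
force: [4.3, 0.6, 2.0]
grip_width: 0.0599
grip_force: 8.0
```

Call:
apply_moves --pt "110 0.01 0.3 0 0 0 0" --pt "110 0 0.3 0 0 0 0" --pt "110 0.01 0.3 0 0 0 0"

```text
time_s: 7.85
ee_pos: [0.5505, 0.0772, 0.0687]
eef_rot: [-3.141, 0.0, 1.546]
force: [4.4, -0.7, 0.6]
grip_width: 0.0594
grip_force: 8.0
```

Call:
apply_moves --pt "110 0.01 0.2 0 0 0 0" --pt "110 0 0.2 0 0 0 0" --pt "110 0.01 0.2 0 0 0 0" --pt "110 0 0 0 0 0 0"

```text
time_s: 8.25
ee_pos: [0.5507, 0.0832, 0.0687]
eef_rot: [-3.141, 0.0, 1.546]
force: [3.6, -0.5, -0.3]
grip_width: 0.0599
grip_force: 8.0
```

Call:
apply_moves --pt "110 0.01 0.2 0 0 0 0" --pt "110 0 0.2 0 0 0 0" --pt "110 0 0 0 0 0 0"

```text
time_s: 8.55
ee_pos: [0.5507, 0.0871, 0.0687]
eef_rot: [-3.141, 0.0, 1.546]
force: [2.4, -0.6, -1.2]
grip_width: 0.06
grip_force: 8.0
```

Call:
apply_moves --pt "110 0.01 0.2 0 0 0 0" --pt "110 0 0.2 0 0 0 0" --pt "110 0 0 0 0 0 0"

```text
time_s: 8.85
ee_pos: [0.5507, 0.0909, 0.0687]
eef_rot: [-3.141, 0.001, 1.546]
force: [1.7, -4.7, -0.0]
grip_width: 0.06
grip_force: 8.0
```

Call:
apply_moves --pt "110 0 0.1 0 0 0 0" --pt "110 0 0.1 0 0 0 0" --pt "110 0 0 0 0 0 0"

```text
time_s: 9.15
ee_pos: [0.5507, 0.0927, 0.0687]
eef_rot: [-3.141, 0.001, 1.546]
force: [0.7, -6.3, 0.4]
grip_width: 0.0599
grip_force: 8.0
```

```bash
python3 - <<'E'
from h import *
w=wrist('w4.png');b=snap('side','b4.png');a=snap('scene','a4.png')
o=np.zeros((600,800,3),np.uint8);o[:280,:373]=cv2.resize(w['img'][:,:,::-1],(373,280),interpolation=3);o[:300,400:]=cv2.resize(b['img'][110:215,190:330,::-1],(400,300),interpolation=3)
o[300:,:]=cv2.resize(a['img'][150:240,190:430,::-1],(800,300),interpolation=3)
cv2.imwrite('pics/f.png',o)
E
```

```text
(no output)
```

View pics/f.png

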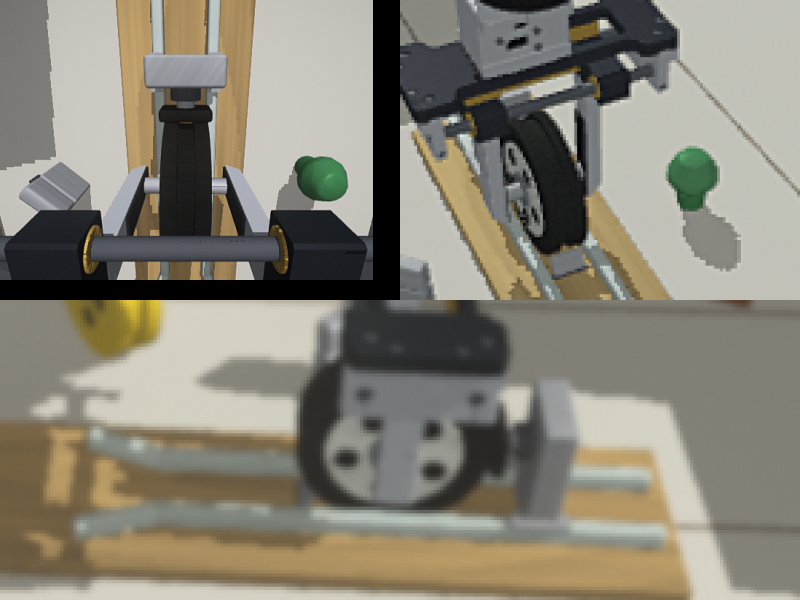

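```bash
python3 - <<'E'
from h import *
b=cv2.imread('pics/b.png');b3=cv2.imread('pics/b3.png');b4=cv2.imread('pics/b4.png')
r=(slice(185,220),slice(232,267))
print([[int(v) for v in b[202-6+2*i,238:262:2,0]] for i in range(6)]);print([[int(v) for v in b4[202-6+2*i,238:262:2,0]] for i in range(6)])
cv2.imwrite('pics/g.png',np.hstack([cv2.resize(i[r],(390,390),interpolation=0) for i in(b,b4)]))
E
```

```text
[[60, 63, 63, 63, 66, 62, 113, 128, 94, 190, 186, 106], [116, 61, 62, 65, 137, 151, 112, 116, 80, 120, 188, 181], [183, 50, 122, 112, 113, 114, 114, 114, 105, 82, 169, 185], [188, 109, 68, 116, 112, 115, 116, 116, 114, 102, 106, 187], [194, 186, 52, 119, 117, 116, 110, 50, 58, 115, 75, 123], [164, 184, 171, 99, 78, 54, 66, 69, 67, 76, 99, 99]]
[[13, 23, 19, 20, 38, 62, 63, 96, 104, 188, 120, 105], [85, 21, 16, 47, 92, 116, 123, 122, 83, 111, 127, 124], [121, 63, 95, 126, 122, 119, 119, 118, 109, 89, 127, 127], [122, 85, 74, 121, 115, 119, 118, 121, 118, 105, 110, 131], [127, 127, 60, 125, 121, 120, 113, 53, 62, 119, 80, 130], [127, 125, 116, 95, 81, 59, 70, 73, 71, 81, 62, 105]]
```

View pics/g.png

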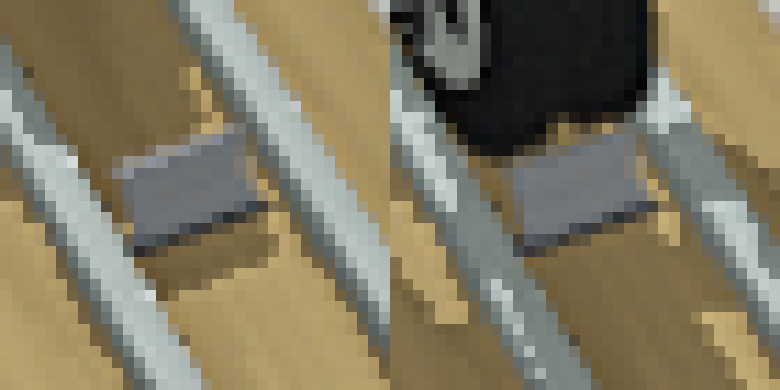

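Side pixel crops at (249,202) show the flap upright again behind the wheel, matching its first appearance. I'll ease back to seat the wheel against it.

Call:
apply_moves --pt "110 0 -0.1 0 0 0 0" --pt "110 0 0 0 0 0 0"

```text
time_s: 9.5
ee_pos: [0.5507, 0.0919, 0.0687]
eef_rot: [-3.141, 0.0, 1.546]
force: [-1.3, -3.3, -1.1]
grip_width: 0.0601
grip_force: 8.0
```

Call:
apply_moves --pt "110 0 -0.1 0 0 0 0" --pt "110 0 0 0 0 0 0"

```text
time_s: 9.7
ee_pos: [0.5507, 0.091, 0.0687]
eef_rot: [-3.141, -0.0, 1.546]
force: [-2.4, -1.3, -1.0]
grip_width: 0.0602
grip_force: 8.0
```

Call:
apply_moves --pt "110 0 -0.05 0 0 0 0" --pt "110 0 0 0 0 0 0"

```text
time_s: 9.9
ee_pos: [0.5507, 0.0905, 0.0687]
eef_rot: [-3.141, -0.0, 1.546]
force: [-2.3, -2.3, -0.5]
grip_width: 0.06
grip_force: 8.0
```

Friction in the grip makes that ambiguous, so I'll press a little deeper, still short of the hard end, then back off again.

Call:
apply_moves --pt "110 0 0.1 0 0 0 0" --pt "110 0 0.1 0 0 0 0" --pt "110 0 0.1 0 0 0 0" --pt "110 0 0 0 0 0 0"

```text
time_s: 10.3
ee_pos: [0.5509, 0.0931, 0.0687]
eef_rot: [-3.141, 0.001, 1.546]
force: [-1.2, -5.3, -1.6]
grip_width: 0.06
grip_force: 8.0
```

Call:
apply_moves --pt "110 0 0.1 0 0 0 0" --pt "110 0 0 0 0 0 0"

```text
time_s: 10.5
ee_pos: [0.5509, 0.094, 0.0687]
eef_rot: [-3.141, 0.001, 1.546]
force: [-1.8, -6.7, -1.2]
grip_width: 0.0601
grip_force: 8.0
```

```bash
python3 - <<'E'
from h import *
b=cv2.imread('pics/b.png');b4=cv2.imread('pics/b4.png');snap('side','b5.png');b5=cv2.imread('pics/b5.png')
r=(slice(185,220),slice(232,267))
cv2.imwrite('pics/g2.png',np.hstack([cv2.resize(i[r],(260,260),interpolation=0) for i in(b,b4,b5)]))
q=(slice(196,214),slice(242,256))
for u,v in((b,b4),(b,b5),(b4,b5)):print(np.abs(u[q].astype(int)-v[q]).mean())
E
```

```text
20.664021164021165
19.485449735449734
2.5277777777777777
```

View pics/g2.png

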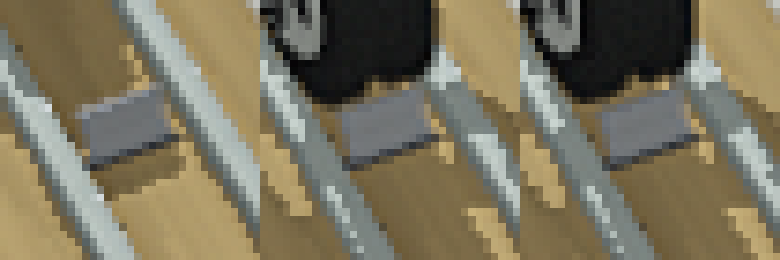

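The flap is unchanged between the two depths, with a clear gap to the tyre, so it is fully up. I'll back off gently and release.

Call:
apply_moves --pt "110 0 -0.1 0 0 0 0" --pt "110 0 -0.1 0 0 0 0" --pt "110 0 -0.1 0 0 0 0" --pt "110 0 -0.1 0 0 0 0" --pt "110 0 0 0 0 0 0" --grip_force 8

```text
time_s: 11.05
ee_pos: [0.5509, 0.0904, 0.0687]
eef_rot: [-3.141, 0.0, 1.546]
force: [-2.0, -2.5, -2.3]
grip_width: 0.0597
grip_force: 8.0
```

Call:
apply_moves --pt "110 0 0 0 0 0 0" --pt "110 0 0 0 0 0 0" --grip_force 3

```text
time_s: 11.25
ee_pos: [0.551, 0.0904, 0.0688]
eef_rot: [-3.141, 0.0, 1.546]
force: [-1.7, -3.0, -2.9]
grip_width: 0.0597
grip_force: 3.0
```

Call:
apply_moves --pt "80 0 0 0 0 0 0" --pt "60 0 0 0 0 0 0" --pt "50 0 0 0 0 0 0" --pt "50 0 0 0 0 0 0" --pt "50 0 0 0 0 0 0" --pt "50 0 0 0 0 0 0"

```text
time_s: 11.85
ee_pos: [0.551, 0.0906, 0.0689]
eef_rot: [3.141, -0.0, 1.546]
force: [-0.5, 0.6, 0.4]
grip_width: 0.0752
grip_force: 0.0
```

Call:
apply_moves --pt "50 0 0 1 0 0 0" --pt "50 0 0 2 0 0 0" --pt "50 0 0 2 0 0 0" --pt "50 0 0 2 0 0 0" --pt "50 0 0 3 0 0 0" --pt "50 0 0 3 0 0 0" --pt "50 0 0 3 0 0 0" --pt "50 0 0 0 0 0 0" --pt "50 0 0 0 0 0 0"

```text
time_s: 12.75
ee_pos: [0.551, 0.0905, 0.2295]
eef_rot: [3.14, -0.0, 1.546]
force: [0.2, 0.4, -1.1]
grip_width: 0.0757
grip_force: 0.0
```

```bash
python3 - <<'E'
from h import *
w=wrist('w6.png');b=snap('side','b6.png');a=snap('scene','a6.png')
o=np.zeros((600,800,3),np.uint8);o[:280,:373]=cv2.resize(w['img'][:,:,::-1],(373,280),interpolation=3);o[:300,400:]=cv2.resize(b['img'][110:215,190:330,::-1],(400,300),interpolation=3)
o[300:,:]=cv2.resize(a['img'][150:240,190:430,::-1],(800,300),interpolation=3)
cv2.imwrite('pics/i.png',o)
E
```

```text
(no output)
```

View pics/i.png

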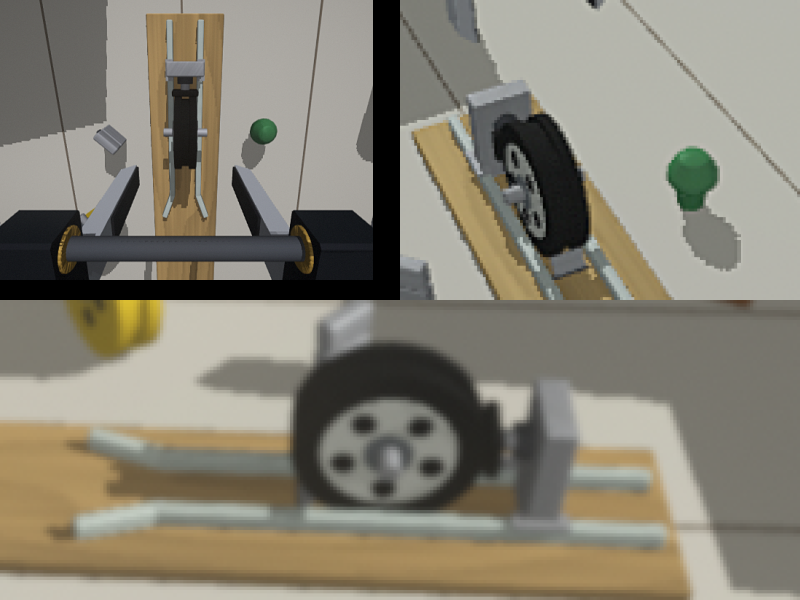

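The wheel stands upright, trapped between the raised flap (side crop 570,263) and the buffer pad (scene crop 490,440). The lighter and stopper haven't moved.

```bash
python3 -c "
from station import ctrl
print(ctrl.hand_in())"
```

```text
the job is handed in; nothing more can be done
None
```

The wheel is parked upright between the raised flap and the sprung buffer, released with the arm clear of it, and the job is handed in at about 13 s; the judge's result was not reported.

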